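Lock the end clips of a kitchen storage box

ROBOT

A 6-joint arm with a two-finger parallel gripper is mounted at the origin on the work surface. World frame = base frame: x ahead of the robot, y to its left, z up, the work surface at z = 0. Lengths are in m, angles in rad, forces in N, time in s.
With the tool pointing down it reaches from about 0.225 to 0.875 m from the base axis. Payload 3.4 kg.
Tool frame: the origin (TCP) lies at the very end of the fingers, on their centre line; the grasp point (between the pads) lies 19 mm behind it; z points along the fingers, y is the line along which they close (so a half turn about z gives the same grasp; the last joint's range is limited). The gripper opens to 85 mm and grips with 20 to 120 N. Pads are 22 mm wide; open, the fingers measure 114 mm over their backs; the gripper's body (76 mm by 85 mm) begins 54 mm behind the grasp point. The pads swing forward as they close: fully open they stand 13 mm farther back than shut.
Start: joints at [-1.291, 0.276, 1.505, -0, 1.361, -0.121], TCP at [0.224, -0.529, 0.231] pointing down, gripper open.
Joint ranges: [-2.89, 2.89], [-0.75, 2.08], [0.22, 2.7], [-1.18, 4.32], [0.11, 2.71], [-2.7, 2.7]. Speed limits (rad/s): [2.57, 2.57, 3.14, 3.14, 3.14, 3.14].

INTERFACE

Orientations are given as a unit quaternion [w, x, y, z].
In Python, from rig import get_state, optics, sign_off gives the robot as it stands.
- The arm moves only by the tool send_rows, never from a script. Its argument "increments" is a list of rows, each an object with "gripper": the gripper's target within -1 to 1 (shut at 1, half-way at 0, fully open at -1); "linear": the shift along the world's x, y, z in m, a list of three; "delta_rot": the turn, a rotation vector about the world's x, y, z in rad, a list of three. In form: [{"gripper": gripper, "linear": [dx, dy, dz], "delta_rot": [rx, ry, rz]}, ...]. A call has 1 to 8 rows; each row is the pose to reach, as a shift and turn from the pose commanded when the call began; what a row does not reach only later rows make up. A row lasts 1/10 s, in which the tool goes at most 50 mm and 8.59 degrees, less where a joint would pass 70% of its speed; a pose out of reach is approached as far as the arm can. A call with a gripper value outside its range is refused whole. The fingers move at their own pace and stop on an object; "newtons" is the grip in N (left out, the last holds). Time passes only in rows, so rows that repeat a pose let the fingers close. It gives the time, the measured TCP pose, the force, the opening and the grip force at its end, in the units of the state.
- get_state(): the state, without advancing time (a new reading comes with each control period).
- optics.get_image(name): name is "side" or "top" or "wrist"; returns a dict with "pixels" (384x512x3 uint8, blue, green, red), "K" (3x3 intrinsics, pixels), "rvec" (rotation vector, rad) and "tvec" (3), from world to camera coordinates, as OpenCV has them; the wrist camera has in their place "T_tool_cam" (4x4, takes a point from camera to tool coordinates, whose origin is the TCP and whose axes are the flange's). Camera axes: x right, y down, z forward; pixel columns grow to the right and rows downward; lengths in m; the calibration is good to about 2 mm. A picture is of the moment at which its call begins: read the wrist's pose just before it. There is no depth.
- sign_off(): hands the job in; it is judged then, once.
The state is a dict: "clock": time; "qpos": joint angles; "qd": joint speeds; "effort": joint torques, N m; "position": TCP position; "ee_rot": TCP orientation; "contact_force": force on the tool from outside, world axes, zero at the start; "moment": the same for the moment, N m; "width": finger opening in m; "gripper_force": force on a finger pad.
Only numpy, scipy, OpenCV 4.12 (cv2) and the standard library are available. Lean on these libraries where they do the work, as an engineer would, in place of code of your own. Each camera call takes 0.05 s, during which the arm holds its last target. There are 200 camera calls.

TASK

The lid is on the clear storage box of diced squash, but the green clips at its two ends still stand open. With the fingers, push each of the two end clips down over the end of the box and press it in until its hooked edge snaps beneath the lip and the clip stays shut by itself. Do not pick up the box or shove it along the bench, and leave the squash, knife, jar and spoon where they are.

Things in the scene. Friction and masses are not known exactly. Their poses are not given: they have to be found in the camera images.
- box: Clear storage box of diced squash, white lid on, 2.8 kg, loose on the bench. Origin at the centre of its underside, x across, y along its length, z up. Tub 150 (x) x 210 (y) x 100 mm high; the lid overhangs by 7 mm, top 112 mm above the bench (ridges to 115). Left end = its +y, right end = its -y. The green clips on the long sides (x = +-84 mm) are shut already.
- clip_left (a joint): Angle of the green clip at the +y end, rad: 0 = shut, hanging against the end of the box; 1.57 = straight out, level; more = up and out (stop at 2.3). Springy: not snapped in, it springs back to about 0.6; snapped, it stays below 0.05. It folds with under 2 N; snapping takes about 7 N pressed inward on the pull tab, then it stops hard.
- clip_right (a joint): The same for the clip at the -y end.
- clip_left_hinge (a point): Middle of the left clip's hinge line, which runs along the box's x: 114 mm from the box's middle, 108 mm above the bench. The clip is a plate 90 mm wide and 3 mm thick that reaches 42 mm from the hinge to the end of its pull tab (54 mm wide, slightly flared out over the last 7 mm).
- clip_right_hinge (a point): The same for the right clip, at the box's -y end.
- clip_left_tab (a point): Point to press: inside the left clip's pull tab, 36 mm from the hinge; 72 mm above the bench and 117 mm from the box's middle when shut.
- clip_right_tab (a point): The same for the right clip.
- clip_left_hook (a point): Tip of the left clip's inturned hooked edge (70 mm wide), 7 mm in from the plate and 23.5 mm from the hinge. When shut it lies 84 mm above the bench under the retaining lip, which juts 7 mm from the tub's end wall, 84 to 88 mm above the bench.
- clip_right_hook (a point): The same for the right clip.
- board: Yellow cutting board 200 x 260 x 15 mm lying on the bench beside the box, fixed. Origin at the centre of its underside.
- squash: Half squash standing cut face down on the board, 106 mm across, 72 mm high (stem to 90 mm). Origin at the centre of its underside.
- knife: Paring knife with black handle lying flat on the board, 185 mm long along its x, 14 mm high. Origin on its underside where blade and handle meet.
- jar: Spice jar with black cap, 60 mm across, 85 mm high, beside the box's +x long side. Origin at the centre of its underside.
- spoon: Steel spoon 220 mm long lying on the bench on the box's -x side. Origin at its middle, on the underside.

How it is judged:
At the end, for the whole second after the job is handed in: Both end clips are shut on their own (joint below 0.08 rad) with the hooked edge under the lip; the box stands flat and at rest, within 40 mm of where it stood; squash, knife, jar and spoon are within 30 mm of where they lay (value of joint each of clip_left, clip_right below 0.08 rad and z of each of clip_left_hook, clip_right_hook in the frame of box below 0.086 m and y of clip_left_hook in the frame of box below 0.109 m and y of clip_right_hook in the frame of box above -0.109 m and distance of box from where it was at the start of the episode below 0.04 m and angle between box's own z axis and vertical below 0.05 rad and linear speed of box below 0.01 m/s and distance of each of squash, knife, jar, spoon from where it was at the start of the episode below 0.03 m); the robot touches nothing.
It fails at once if the box is lifted or tipped (height (world z) of box above 0.012 m or angle between box's own z axis and vertical above 0.12 rad).
It fails at once if the box is shoved more than 40 mm along the bench (distance of box from where it was at the start of the episode above 0.04 m).
It fails at once if the squash, knife, jar or spoon is moved more than 30 mm (distance of any of squash, knife, jar, spoon from where it was at the start of the episode above 0.03 m).
It fails at once if the arm or the gripper's body, not the fingers, bears on the box or a clip (contact force between the arm and box above 15 N).
It also fails if it takes over 45 s, if anything falls off the work surface, if the arm or the gripper's body presses on something with over 40 N, if the wrist force passes 120 N, or if a joint passes its speed limit or range.

## Working session

There is one attempt and no reset: what is moved stays moved. The work goes in short steps, Python scripts to look and compute and a tool call to move; the robot and the scene stay as the last step left them, time stands still between calls to the robot, and variables do not carry over. Pictures are saved under pics/ and viewed, at most 10 in all, crops included, and the job is handed in when it is done.

Besides the shell and the picture viewer there is one more tool, called after "Emit:" in YAML: its name, and indented under it one key for each argument. send_rows: Moves the arm, as the interface text tells. Its arguments: {"type":"object","properties":{"increments":{"type":"array"},"newtons":{"type":"number"}},"required":["increments"]}

```bash
mkdir -p pics; python3 - <<'E'
from rig import get_state, optics
import cv2,numpy as np
print(get_state())
for n in("top","side"):
    d=optics.get_image(n); cv2.imwrite(f"pics/{n}0.png",d["pixels"])
    np.savez(f"{n}0.npz",**d)
    R=cv2.Rodrigues(np.array(d["rvec"]))[0]; print(n,-R.T@np.array(d["tvec"]).ravel(),d["K"],R)
E
```

```text
{'clock': 0.0, 'qpos': array([-1.29101138e+00,  2.76596609e-01,  1.50615009e+00,  4.49165259e-06,
        1.36067348e+00, -1.20990842e-01]), 'qd': array([-1.43811360e-03,  2.30656098e-04, -5.02500511e-04, -6.70959705e-05,
       -6.90510939e-04, -2.77081461e-03]), 'effort': array([-5.09423699e-04, -4.16778195e+01, -2.45803320e+01, -2.04622502e-04,
        1.11631025e-02, -1.53595374e-05]), 'position': array([ 0.224181  , -0.528925  ,  0.23043202]), 'ee_rot': array([-9.11058127e-04,  9.79989126e-01,  1.99048934e-01, -7.02847711e-05]), 'contact_force': array([ 0.17023216, -0.41264156, -0.50939365]), 'moment': array([-0.01102265,  0.01901768,  0.0117871 ]), 'gripper_force': 0.0, 'width': 0.08569422063615624}
top [ 0.38337632 -0.00911117  0.90806437] [[347.34868669   0.         253.20995596]
 [  0.         347.34868669 193.56685635]
 [  0.           0.           1.        ]] [[ 0.01960517 -0.99963814 -0.01841783]
 [-0.9823748  -0.01583504 -0.18624983]
 [ 0.18589078  0.02174467 -0.98232977]]
side [0.21720715 0.53192318 0.81871032] [[373.65387352   0.         261.51026238]
 [  0.         373.65387352 192.5580468 ]
 [  0.           0.           1.        ]] [[-0.85213665 -0.52318651 -0.01179041]
 [-0.39275066  0.65425485 -0.64629522]
 [ 0.34584687 -0.54610115 -0.76299638]]
```

View pics/top0.png

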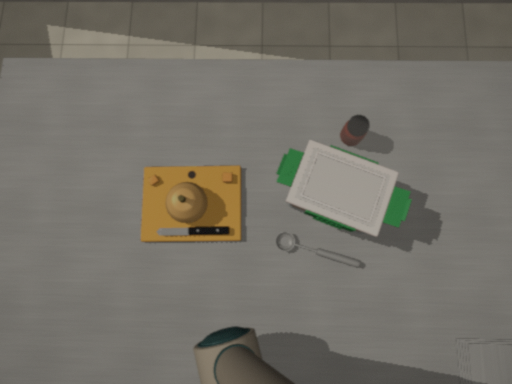

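View pics/side0.png

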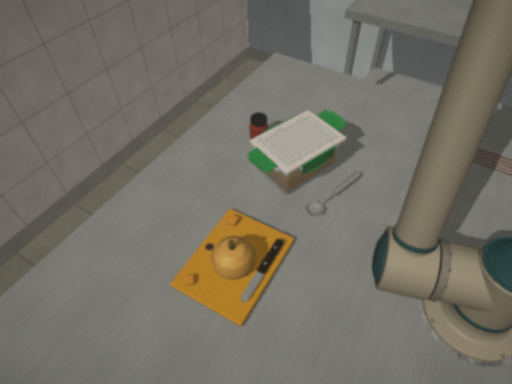

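The top view shows the white lid at about (343,188), with green clips standing out at (290,168) on the left and (398,207) on the right. The jar is at (354,130) and the spoon at (320,248). The side view agrees. Next I'll measure the lid pose.

```bash
cat > h.py <<'E'
import numpy as np,cv2
def ray(d,uv,z):
    R=cv2.Rodrigues(np.array(d["rvec"],float))[0]; t=np.array(d["tvec"],float).ravel()
    c=-R.T@t; uv=np.atleast_2d(np.array(uv,float))
    v=np.c_[uv,np.ones(len(uv))]@np.linalg.inv(d["K"]).T@R
    return c+v*((z-c[2])/v[:,2])[:,None]
def mask(p,kind):
    h=cv2.cvtColor(p,cv2.COLOR_BGR2HSV)
    if kind=="white": return cv2.inRange(h,(0,0,170),(180,50,255))
    return cv2.inRange(h,(45,110,40),(85,255,255))
def big(m,n=1):
    return sorted(cv2.findContours(m,cv2.RETR_EXTERNAL,cv2.CHAIN_APPROX_NONE)[0],key=cv2.contourArea)[::-1][:n]
E
python3 - <<'E'
from h import *
for n in("top","side"):
    d=np.load(n+"0.npz"); p=d["pixels"]
    m=mask(p,"white"); m[:100 if n=="side" else 120]=0; m[:,:240]=0; m[:,420:]=0
    c=big(m)[0]
    P=ray(d,c[:,0],.112)[:,:2]*1000
    r=cv2.minAreaRect(P.astype(np.float32)); print(n,cv2.contourArea(c),r)
    for g in big(mask(p,"green"),4):
        if cv2.contourArea(g)<30: continue
        b=cv2.boxPoints(cv2.minAreaRect(g)); print(cv2.contourArea(g),b.round().tolist(), ray(d,b,.11)[:,:2].round(3).tolist())
E
```

```text
top 0.0 ((634.3164672851562, -119.89849090576172), (0.0, 0.0), 0.0)
619.5 [[383.0, 222.0], [395.0, 187.0], [413.0, 193.0], [401.0, 228.0]] [[0.474, -0.29], [0.556, -0.321], [0.542, -0.362], [0.46, -0.331]]
495.0 [[274.0, 180.0], [287.0, 147.0], [303.0, 153.0], [289.0, 186.0]] [[0.569, -0.04], [0.649, -0.071], [0.635, -0.107], [0.554, -0.076]]
142.5 [[304.0, 214.0], [306.0, 210.0], [354.0, 229.0], [352.0, 233.0]] [[0.487, -0.11], [0.498, -0.114], [0.456, -0.223], [0.446, -0.219]]
side 2794.0 ((554.529052734375, -194.57701110839844), (221.45750427246094, 157.69564819335938), 69.32748413085938)
288.5 [[247.0, 157.0], [255.0, 147.0], [275.0, 165.0], [267.0, 174.0]] [[0.64, -0.063], [0.64, -0.107], [0.558, -0.077], [0.559, -0.035]]
233.0 [[319.0, 116.0], [325.0, 106.0], [347.0, 122.0], [340.0, 131.0]] [[0.55, -0.321], [0.552, -0.372], [0.466, -0.337], [0.466, -0.289]]
152.0 [[304.0, 165.0], [332.0, 148.0], [336.0, 155.0], [308.0, 172.0]] [[0.493, -0.116], [0.457, -0.213], [0.434, -0.192], [0.471, -0.097]]
```

Emit:
send_rows:
  increments:
    - {"gripper": 1,"linear": [0.276,0.186,0],"delta_rot": [0,0,0.81]}
    - {"gripper": 1,"linear": [0.276,0.186,0],"delta_rot": [0,0,0.81]}
    - {"gripper": 1,"linear": [0.276,0.186,0],"delta_rot": [0,0,0.81]}
    - {"gripper": 1,"linear": [0.276,0.186,0],"delta_rot": [0,0,0.81]}
    - {"gripper": 1,"linear": [0.276,0.186,0],"delta_rot": [0,0,0.81]}
    - {"gripper": 1,"linear": [0.276,0.186,0],"delta_rot": [0,0,0.81]}
    - {"gripper": 1,"linear": [0.276,0.186,0],"delta_rot": [0,0,0.81]}
    - {"gripper": 1,"linear": [0.276,0.186,0],"delta_rot": [0,0,0.81]}

```text
clock: 0.9
position: [0.5037, -0.3403, 0.2305]
ee_rot: [-0.0, 0.821, 0.571, 0.001]
contact_force: [-1.4, -0.0, -0.6]
width: -0.0002
gripper_force: 0.0
```

```bash
python3 - <<'E'
from h import *
from rig import get_state, optics
from scipy.spatial.transform import Rotation as Ro
d=np.load("top0.npz"); p=d["pixels"]
h=cv2.cvtColor(p,cv2.COLOR_BGR2HSV); print(h[190,340],h[300,340])
m=cv2.inRange(h,(0,0,135),(180,60,255)); m[:125]=0;m[:,:270]=0;m[:,415:]=0;m[245:]=0
c=big(m)[0]; print(cv2.contourArea(c),cv2.minAreaRect((ray(d,c[:,0],.112)[:,:2]*1000).astype(np.float32)))
s=get_state(); w=optics.get_image("wrist"); cv2.imwrite("pics/w1.png",w["pixels"])
print(s["position"],s["ee_rot"],s["qpos"],s["contact_force"],s["width"]); print(w["T_tool_cam"],w["K"])
np.savez("w1.npz",pos=s["position"],q=s["ee_rot"],**w)
E
```

```text
[ 20  19 158] [ 23  17 119]
6341.0 ((555.7052612304688, -197.77517700195312), (223.2911834716797, 163.2080841064453), 69.28895568847656)
[ 0.50366486 -0.34031306  0.23054042] [-4.89436765e-04  8.20800155e-01  5.71214287e-01  1.05079286e-03] [-0.71000929  0.32595848  1.43349946  0.00232061  1.38255733 -0.35561761] [-1.43266655 -0.02193095 -0.58687252] -0.00023052966894798475
[[ 1.02403036e-03 -9.53639557e-01 -3.00949410e-01  7.67599191e-02]
 [ 9.99999408e-01  8.65837629e-04  6.59023540e-04  5.25394610e-05]
 [-3.67897594e-04 -3.00949906e-01  9.53639879e-01 -1.43346448e-01]
 [ 0.00000000e+00  0.00000000e+00  0.00000000e+00  1.00000000e+00]] [[303.04390065   0.         255.2128321 ]
 [  0.         303.04390065 194.66162467]
 [  0.           0.           1.        ]]
```

View pics/w1.png

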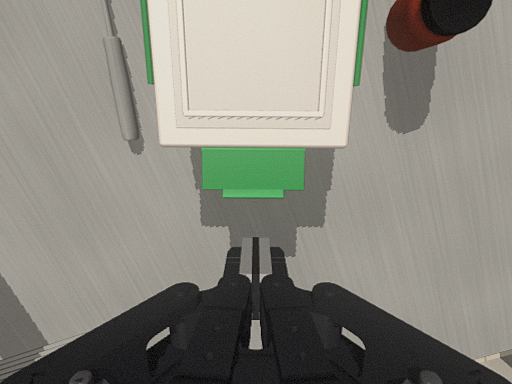

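The wrist view shows the right clip standing out about level, at columns 203–304 and rows 149–197. The fingertips at (256,240) are centred on it and just beyond the tab. I'll descend with a slight tilt so the fold starts.

Emit:
send_rows:
  increments:
    - {"gripper": 1,"linear": [0,0,-0.03],"delta_rot": [0.14,-0.053,0]}
    - {"gripper": 1,"linear": [0,0,-0.06],"delta_rot": [0.14,-0.053,0]}
    - {"gripper": 1,"linear": [0,0,-0.09],"delta_rot": [0.14,-0.053,0]}
    - {"gripper": 1,"linear": [0,0,-0.11],"delta_rot": [0.14,-0.053,0]}
    - {"gripper": 1,"linear": [0,0,-0.13],"delta_rot": [0.14,-0.053,0]}
    - {"gripper": 1,"linear": [0,0,-0.15],"delta_rot": [0.14,-0.053,0]}
    - {"gripper": 1,"linear": [0,0,-0.162],"delta_rot": [0.14,-0.053,0]}
    - {"gripper": 1,"linear": [0,0,-0.162],"delta_rot": [0.14,-0.053,0]}

```text
clock: 1.75
position: [0.4984, -0.3432, 0.0675]
ee_rot: [-0.044, 0.82, 0.567, 0.061]
contact_force: [0.7, 0.0, 0.1]
width: -0.0
gripper_force: 0.0
```

```bash
python3 - <<'E'
from rig import get_state, optics
import cv2
s=get_state();print(s["position"],s["contact_force"])
cv2.imwrite("pics/w2.png",optics.get_image("wrist")["pixels"])
E
```

```text
[ 0.49843532 -0.34320248  0.06750348] [0.67574598 0.01123645 0.10259952]
```

View pics/w2.png

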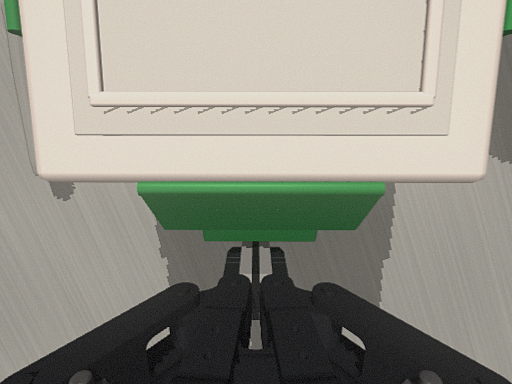

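The clip has folded down to its rest angle, with the tab at (260,236) just inside the fingertips. Now I'll push inward.

Emit:
send_rows:
  increments:
    - {"gripper": 1,"linear": [0.0021,0.0056,0],"delta_rot": [0,0,0]}
    - {"gripper": 1,"linear": [0.0042,0.0112,0],"delta_rot": [0,0,0]}
    - {"gripper": 1,"linear": [0.0064,0.0168,0],"delta_rot": [0,0,0]}
    - {"gripper": 1,"linear": [0.0078,0.0206,0],"delta_rot": [0,0,0]}
    - {"gripper": 1,"linear": [0.0078,0.0206,0],"delta_rot": [0,0,0]}

```text
clock: 2.3
position: [0.5085, -0.3243, 0.0704]
ee_rot: [-0.04, 0.82, 0.568, 0.061]
contact_force: [-3.0, -4.2, -0.7]
width: 0.0002
gripper_force: 2.1
```

Emit:
send_rows:
  increments:
    - {"gripper": 1,"linear": [0.0006,0.0014,0],"delta_rot": [0,0,0]}
    - {"gripper": 1,"linear": [0.0011,0.0028,0],"delta_rot": [0,0,0]}

```text
clock: 2.5
position: [0.5092, -0.3225, 0.0702]
ee_rot: [-0.04, 0.82, 0.568, 0.06]
contact_force: [-3.4, -6.6, -3.3]
width: -0.0
gripper_force: 2.9
```

Emit:
send_rows:
  increments:
    - {"gripper": 1,"linear": [0.0004,0.0009,-0.001],"delta_rot": [0,0,0]}
    - {"gripper": 1,"linear": [0.0007,0.0019,-0.002],"delta_rot": [0,0,0]}

```text
clock: 2.7
position: [0.5106, -0.3192, 0.069]
ee_rot: [-0.041, 0.82, 0.568, 0.061]
contact_force: [-3.4, -4.3, 8.5]
width: -0.0001
gripper_force: 4.3
```

Emit:
send_rows:
  increments:
    - {"gripper": 1,"linear": [0.0004,0.0009,0],"delta_rot": [0,0,0]}
    - {"gripper": 1,"linear": [0.0007,0.0019,0],"delta_rot": [0,0,0]}

```text
clock: 2.9
position: [0.5107, -0.3191, 0.0691]
ee_rot: [-0.039, 0.82, 0.568, 0.06]
contact_force: [-5.2, -7.6, 5.6]
width: -0.0001
gripper_force: 5.8
```

Emit:
send_rows:
  increments:
    - {"gripper": 1,"linear": [0.0007,0.0019,0],"delta_rot": [0,0,0]}
    - {"gripper": 1,"linear": [0.0007,0.0019,0],"delta_rot": [0,0,0]}

```text
clock: 3.1
position: [0.5108, -0.319, 0.0691]
ee_rot: [-0.038, 0.82, 0.569, 0.059]
contact_force: [-7.2, -11.4, 4.9]
width: 0.0003
gripper_force: 7.1
```

Emit:
send_rows:
  increments:
    - {"gripper": 1,"linear": [-0.007,-0.019,0],"delta_rot": [0,0,0]}
    - {"gripper": 1,"linear": [-0.014,-0.037,0],"delta_rot": [0,0,0]}
    - {"gripper": 1,"linear": [-0.014,-0.037,0.05],"delta_rot": [0,0,0]}
    - {"gripper": 1,"linear": [-0.014,-0.037,0.1],"delta_rot": [0,0,0]}
    - {"gripper": 1,"linear": [-0.014,-0.037,0.1],"delta_rot": [0,0,0]}

```text
clock: 3.6
position: [0.5009, -0.3545, 0.1748]
ee_rot: [-0.036, 0.82, 0.568, 0.064]
contact_force: [0.3, -0.8, -0.0]
width: 0.0001
gripper_force: 0.0
```

```bash
python3 - <<'E'
from rig import get_state, optics
from h import *
s=get_state();print(s["position"],s["contact_force"])
cv2.imwrite("pics/w3.png",optics.get_image("wrist")["pixels"])
E
```

```text
[ 0.5008543  -0.35445626  0.1748261 ] [ 0.28238575 -0.84469767 -0.01432164]
```

View pics/w3.png

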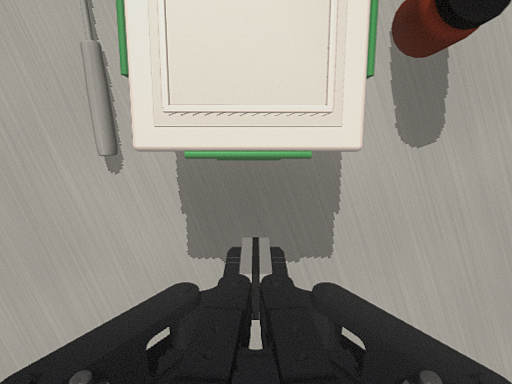

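The right clip is shut: only its thin edge shows at row 155, and the lid position has not visibly changed. Next I'll go over the box to the left end with the tilt reversed.

Emit:
send_rows:
  increments:
    - {"gripper": 1,"linear": [0.0,0.0,0.05],"delta_rot": [0,0,0]}
    - {"gripper": 1,"linear": [0.018,0.048,0.06],"delta_rot": [-0.14,0.053,0]}
    - {"gripper": 1,"linear": [0.036,0.096,0.06],"delta_rot": [-0.28,0.106,0]}
    - {"gripper": 1,"linear": [0.054,0.144,0.06],"delta_rot": [-0.28,0.106,0]}
    - {"gripper": 1,"linear": [0.072,0.192,0.06],"delta_rot": [-0.28,0.106,0]}
    - {"gripper": 1,"linear": [0.09,0.24,0.06],"delta_rot": [-0.28,0.106,0]}
    - {"gripper": 1,"linear": [0.108,0.288,0.06],"delta_rot": [-0.28,0.106,0]}
    - {"gripper": 1,"linear": [0.11,0.302,0.06],"delta_rot": [-0.28,0.106,0]}

```text
clock: 4.45
position: [0.608, -0.0446, 0.2255]
ee_rot: [0.041, 0.819, 0.569, -0.061]
contact_force: [-0.5, -1.0, -0.3]
width: 0.0002
gripper_force: 0.0
```

```bash
python3 - <<'E'
from rig import get_state, optics
from h import *
for _ in range(3): d=optics.get_image("side")
s=get_state();print(s["position"],s["ee_rot"],s["contact_force"])
p=d["pixels"][80:230,190:390]; cv2.imwrite("pics/s4.png",cv2.resize(p,None,fx=4,fy=4))
C=np.array([.5557,-.1978]);u=np.array([.3535,.9354]);v=np.array([.9354,-.3535]);e=s["position"][:2]-C;print("u",e@u,"v",e@v)
E
```

```text
[ 0.60688761 -0.04766547  0.2257596 ] [ 0.04143958  0.81899331  0.56887422 -0.06256866] [ 0.17345413 -0.57126691  0.25998856]
u 0.15853066403233557 v -0.005191663219477719
```

View pics/s4.png

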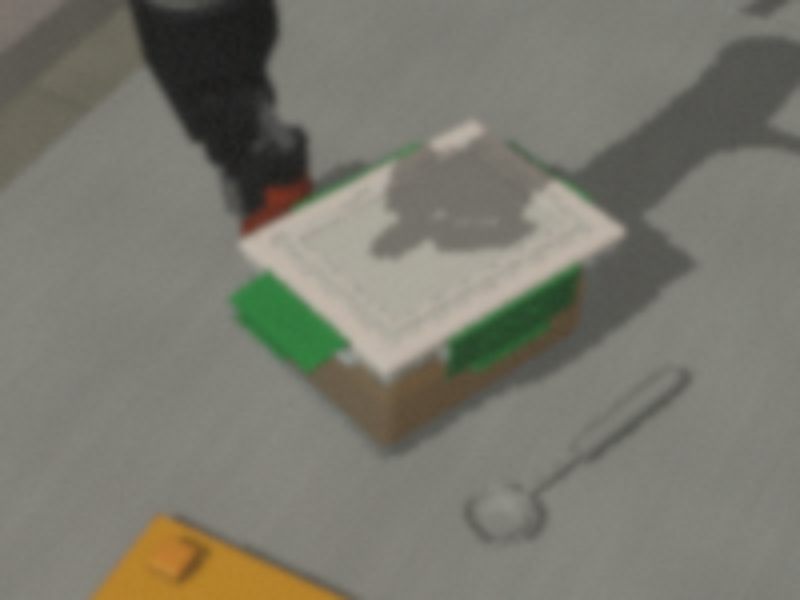

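The side view shows the left clip still standing out at crop (290,320), with the gripper above and beyond it. Descending on it with a small correction.

Emit:
send_rows:
  increments:
    - {"gripper": 1,"linear": [0.0035,-0.005,-0.03],"delta_rot": [0,0,0]}
    - {"gripper": 1,"linear": [0.0035,-0.005,-0.06],"delta_rot": [0,0,0]}
    - {"gripper": 1,"linear": [0.0035,-0.005,-0.09],"delta_rot": [0,0,0]}
    - {"gripper": 1,"linear": [0.0035,-0.005,-0.11],"delta_rot": [0,0,0]}
    - {"gripper": 1,"linear": [0.0035,-0.005,-0.13],"delta_rot": [0,0,0]}
    - {"gripper": 1,"linear": [0.0035,-0.005,-0.15],"delta_rot": [0,0,0]}
    - {"gripper": 1,"linear": [0.0035,-0.005,-0.158],"delta_rot": [0,0,0]}
    - {"gripper": 1,"linear": [0.0035,-0.005,-0.158],"delta_rot": [0,0,0]}

```text
clock: 5.4
position: [0.6093, -0.0554, 0.0678]
ee_rot: [0.041, 0.82, 0.567, -0.063]
contact_force: [1.0, -0.2, 0.6]
width: -0.0002
gripper_force: 0.0
```

```bash
python3 - <<'E'
from rig import get_state, optics
from h import *
for _ in range(2): d=optics.get_image("side")
s=get_state();print(s["position"],s["contact_force"])
p=d["pixels"][80:230,190:390]; cv2.imwrite("pics/s5.png",cv2.resize(p,None,fx=4,fy=4))
C=np.array([.5557,-.1978]);u=np.array([.3535,.9354]);v=np.array([.9354,-.3535]);e=s["position"][:2]-C;print("u",e@u,"v",e@v)
E
```

```text
[ 0.61098155 -0.05517868  0.06975314] [0.42255997 0.36337553 0.6604293 ]
u 0.15295000777415702 v 0.0012937223804795589
```

View pics/s5.png

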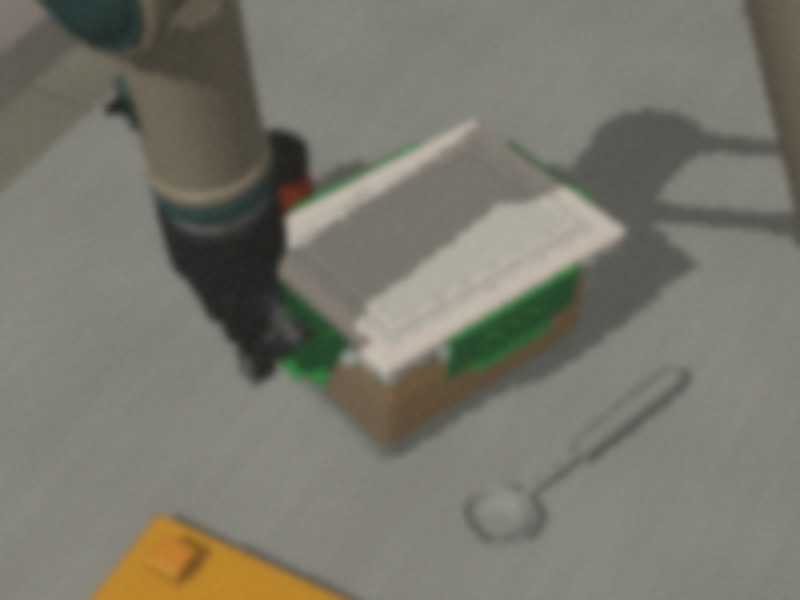

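The left clip is folded down at crop (320,350), with the fingertips outside it at (258,370). Now I'll push inward.

Emit:
send_rows:
  increments:
    - {"gripper": 1,"linear": [-0.0021,-0.0056,0],"delta_rot": [0,0,0]}
    - {"gripper": 1,"linear": [-0.0042,-0.0112,0],"delta_rot": [0,0,0]}
    - {"gripper": 1,"linear": [-0.006,-0.016,0],"delta_rot": [0,0,0]}
    - {"gripper": 1,"linear": [-0.007,-0.0185,0],"delta_rot": [0,0,0]}
    - {"gripper": 1,"linear": [-0.007,-0.0185,0],"delta_rot": [0,0,0]}

```text
clock: 6.0
position: [0.604, -0.0736, 0.0702]
ee_rot: [0.043, 0.82, 0.567, -0.061]
contact_force: [1.1, 1.5, 0.5]
width: -0.0001
gripper_force: 0.4
```

Emit:
send_rows:
  increments:
    - {"gripper": 1,"linear": [-0.0006,-0.0014,0],"delta_rot": [0,0,0]}
    - {"gripper": 1,"linear": [-0.0011,-0.0028,0],"delta_rot": [0,0,0]}

```text
clock: 6.2
position: [0.6036, -0.0748, 0.0699]
ee_rot: [0.042, 0.82, 0.567, -0.06]
contact_force: [3.1, 5.9, 0.5]
width: 0.0
gripper_force: 2.5
```

Emit:
send_rows:
  increments:
    - {"gripper": 1,"linear": [-0.0006,-0.0014,0],"delta_rot": [0,0,0]}
    - {"gripper": 1,"linear": [-0.0011,-0.0028,0],"delta_rot": [0,0,0]}

```text
clock: 6.4
position: [0.6028, -0.0769, 0.0694]
ee_rot: [0.042, 0.82, 0.567, -0.06]
contact_force: [3.1, 5.9, -0.0]
width: -0.0001
gripper_force: 2.7
```

Emit:
send_rows:
  increments:
    - {"gripper": 1,"linear": [-0.0006,-0.0014,0],"delta_rot": [0,0,0]}
    - {"gripper": 1,"linear": [-0.0011,-0.0028,0],"delta_rot": [0,0,0]}

```text
clock: 6.6
position: [0.6009, -0.081, 0.0693]
ee_rot: [0.043, 0.82, 0.568, -0.061]
contact_force: [0.7, 0.5, 0.2]
width: 0.0001
gripper_force: 0.5
```

Emit:
send_rows:
  increments:
    - {"gripper": 1,"linear": [-0.0006,-0.0014,0],"delta_rot": [0,0,0]}
    - {"gripper": 1,"linear": [-0.0006,-0.0014,0],"delta_rot": [0,0,0]}

```text
clock: 6.8
position: [0.6007, -0.0815, 0.0693]
ee_rot: [0.042, 0.82, 0.567, -0.06]
contact_force: [2.1, 6.5, -0.6]
width: -0.0002
gripper_force: 2.9
```

Force dropped and then rose again, so it looks snapped. I'll press once more to the hard stop, then retreat.

Emit:
send_rows:
  increments:
    - {"gripper": 1,"linear": [-0.0008,-0.002,0],"delta_rot": [0,0,0]}
    - {"gripper": 1,"linear": [-0.001,-0.0028,0],"delta_rot": [0,0,0]}

```text
clock: 7.0
position: [0.6007, -0.0819, 0.0693]
ee_rot: [0.041, 0.821, 0.567, -0.058]
contact_force: [5.0, 14.1, 1.9]
width: 0.0
gripper_force: 6.7
```

Emit:
send_rows:
  increments:
    - {"gripper": 1,"linear": [0.007,0.019,0],"delta_rot": [0,0,0]}
    - {"gripper": 1,"linear": [0.014,0.037,0],"delta_rot": [0,0,0]}
    - {"gripper": 1,"linear": [0.014,0.037,0.05],"delta_rot": [0,0,0]}
    - {"gripper": 1,"linear": [0.014,0.037,0.1],"delta_rot": [0,0,0]}
    - {"gripper": 1,"linear": [0.014,0.087,0.14],"delta_rot": [0,0,0]}
    - {"gripper": 1,"linear": [-0.02,0.12,0.16],"delta_rot": [0,0,0]}
    - {"gripper": 1,"linear": [-0.05,0.15,0.18],"delta_rot": [0,0,0]}
    - {"gripper": 1,"linear": [-0.05,0.15,0.18],"delta_rot": [0,0,0]}

```text
clock: 7.8
position: [0.5468, 0.0674, 0.2525]
ee_rot: [0.043, 0.819, 0.569, -0.06]
contact_force: [0.7, -0.4, -0.6]
width: 0.0002
gripper_force: 0.0
```

```bash
python3 - <<'E'
from rig import get_state, optics
from h import *
for _ in range(3): d=optics.get_image("top")
e=optics.get_image("side")
print(get_state()["position"],get_state()["contact_force"])
h=cv2.cvtColor(d["pixels"],cv2.COLOR_BGR2HSV)
m=cv2.inRange(h,(0,0,135),(180,60,255)); m[:125]=0;m[:,:270]=0;m[:,415:]=0;m[245:]=0
c=big(m)[0]; print(cv2.minAreaRect((ray(d,c[:,0],.112)[:,:2]*1000).astype(np.float32)))
a=cv2.resize(d["pixels"][100:280,120:430],(800,464))
b=cv2.resize(e["pixels"][80:230,190:390],(400,300))
cv2.imwrite("pics/t6.png",a);cv2.imwrite("pics/s6.png",b)
E
```

```text
[0.54926906 0.06380829 0.24874681] [-0.01921996  0.02462972  0.36685584]
((563.030029296875, -203.159912109375), (285.4425964355469, 346.1016540527344), 0.6992968320846558)
```

View pics/t6.png

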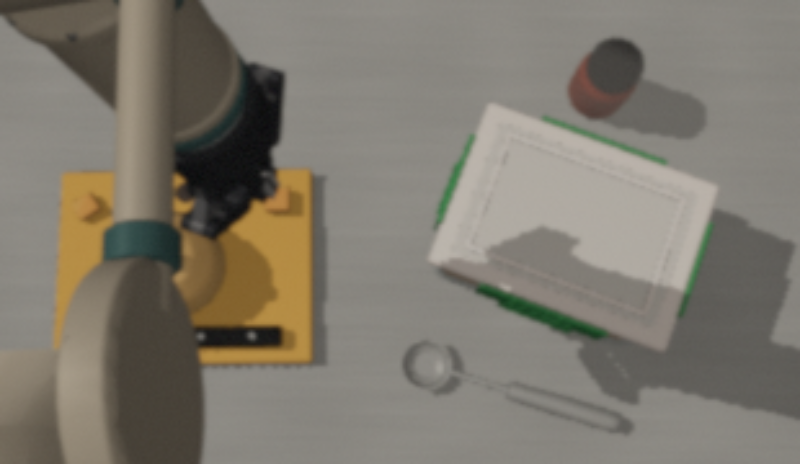

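View pics/s6.png

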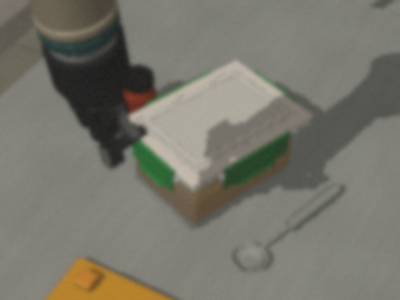

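Both views show only the clips' thin edges at the lid ends, at top crop (455,180) and (697,270). Both clips are shut, the box is in place, and the gripper is well clear.

```bash
python3 -c "
from rig import sign_off
print(sign_off())"
```

```text
the job is handed in; nothing more can be done
None
```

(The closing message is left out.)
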